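Fit a lens in its cell and lock the retaining ring

ROBOT

A 7-joint arm with a two-finger parallel gripper is mounted at the origin on a cart in front of the work surface, level with it; the furniture and walls round the work are solid. World frame = base frame: x ahead of the robot, y to its left, z up, the work surface at z = 0. Lengths are in m, angles in degrees, forces in N, time in s.
With the tool pointing down it reaches from about 0.425 to 0.825 m from the base axis. Payload 3.6 kg.
Tool frame: the origin (TCP) lies midway between the tips of the shut fingers; the grasp point (between the pads) lies 19 mm behind it (ctrl.hold_point_z is the distance from the TCP to the grasp point, in m); z points along the fingers, y is the line along which they close (so a half turn about z gives the same grasp; the last joint's range is limited). The gripper opens to 85 mm and grips with 20 to 120 N. Pads are 22 mm wide; open, the fingers measure 114 mm over their backs; the gripper's body (76 mm by 85 mm) begins 54 mm behind the grasp point. The pads swing forward as they close: fully open they stand 13 mm farther back than shut.
Start: joints at [74.8, 35.231, -0.722, 81.555, 0.464, 63.22, -2.315], TCP at [0.154, -0.632, 0.231] pointing down, gripper open.
Joint ranges: [-178.69, 178.69], [-17.37, 117.87], [-77.05, 75.6], [15.02, 138.74], [-78.02, 258.01], [0.78, 113.62], [-162.83, 162.83]. Speed limits (degrees/s): [159.86, 159.86, 180, 180, 180, 180, 180].

INTERFACE

Orientations are given as a 3x3 rotation matrix whose columns are the frame's x, y, z axes.
In Python, from workcell import ctrl, cams gives the robot as it stands.
- The arm moves only by the shell command python3 -m handwheel 'ROWS' [FORCE]. ROWS is JSON, a list of rows, each a list of 7 numbers: the shift along the tool's x, y, z in cm, then the turn, a rotation vector about the tool's x, y, z in rad, then the closure in counts, from 0 (fully open) to 255 (shut). In form: [[dx, dy, dz, ax, ay, az, grip], ...]. A call has 1 to 12 rows; each row is the pose to reach, as a shift and turn from the pose commanded when the call began, along the tool's axes at that moment; what a row does not reach only later rows make up. A row lasts 1/8 s, in which the tool goes at most 62.5 mm and 10.7 degrees, less where a joint would pass 70% of its speed; a pose out of reach is approached as far as the arm can. A call with a gripper value outside its range is refused whole. The fingers move at their own pace and stop on an object; FORCE is the grip in N (left out, the last holds). Time passes only in rows, so rows that repeat a pose let the fingers close. It gives the time, the measured TCP pose, the force, the opening and the grip force at its end, in the units of the state.
- ctrl.observe(): the state, without advancing time (a new reading comes with each control period).
- cams.read_camera(name): name is "scene" or "top"; returns a dict with "color" (480x640x3 uint8, red, green, blue), "fx", "fy", "cx", "cy" (pixels), "cam_to_world" (4x4, takes a point from camera to world coordinates). Camera axes: x right, y down, z forward; pixel columns grow to the right and rows downward; lengths in m; the calibration is good to about 2 mm. A picture is of the moment at which its call begins. There is no depth.
- ctrl.job_done(): hands the job in; it is judged then, once.
The state is a dict: "time_s": time; "joints": joint angles; "qvel": joint speeds; "tau": joint torques, N m; "ee_pos": TCP position; "tool_rot": TCP orientation; "contact_force": force on the tool from outside, world axes, zero at the start; "wrist_torque": the same for the moment, N m; "gripper_width": opening from 0.0 (shut) to 1.0 (fully open); "grasp_force": force on a finger pad.
Only numpy, scipy, OpenCV 4.12 (cv2) and the standard library are available. Lean on these libraries where they do the work, as an engineer would, in place of code of your own. Each camera call takes 0.05 s, during which the arm holds its last target. There are 200 camera calls.

TASK

Stand the mounted lens with the smaller flange upright in the open lens cell on the bench, flange down on the seat, and let go of it. Then turn the cell's retaining ring clockwise (seen from above) by its two grip lugs until it is snug against its stop, and let go. Leave the other lens, the one with the wider flange, where it stands.

Things in the scene. Friction and masses are not known exactly. Their poses are not given: they have to be found in the camera images.
- lens: the lens to fit: a loose upright mount, 50 mm tall, 80 g nominal; round aluminium flange 40 mm across at the bottom (10 mm tall, its lowest 5 mm tapering to a foot 30 mm across) and a dark barrel 22 mm across from 10 to 50 mm height, glass on top. Origin: centre of the underside; z up along the barrel; its yaw does not matter. When seated, only the barrel's top 20 mm stand above the ring's lugs, so hold it there
- wide_lens: the other mounted lens, which does not fit: the same 50 mm height and 22 mm barrel, but its flange is 60 mm across. Origin: centre of the underside, z up. Leave it alone
- cell: the lens cell, fixed to the bench: a grey square foot plate 92 x 92 x 8 mm with a round body 57 mm across on it, all at most 42 mm high. Origin: centre of the foot's underside on the bench, z up; x, y along the foot's sides. Its bore is 44 mm across with a flat seat 12 mm above the bench; the opening through the ring above it is 50 mm across
- seat (a point): centre of the seat in the cell, 12 mm above the bench, where the centre of the lens's underside belongs
- ring_grip (a point): the point on the retaining ring's axis at half height of its two grip lugs, 34 mm above the bench; turns with the ring. The dark ring (60 mm across, 26 to 30 mm above the bench) carries two upright lugs at its own +y and -y side, each 26 mm long in the ring's x and 5 mm thick, from 26 to 42 mm above the bench; their parallel outer faces are 60 mm apart along the ring's y. Grip both lugs from outside, across the 60 mm
- ring (a joint): turn of the retaining ring in rad: grows clockwise seen from above, from 0 (open) to the stop at 1.2 (snug). Starts between 0 and 0.2; at 0 the ring's axes are those of the cell, at q they are turned by -q about z. Friction 0.12 N m; it stays where it is left. Turning it swings three small keeper leaves in the cell over the lens's flange, about 2 mm above it; closed leaves bar the bore
Things that resemble listed ones, but are neither listed nor needed, are in the scene too. Leave any green, pink or turquoise look-alike of the lens alone.

How it is judged:
By the outcome, as a careful person would: the job done as asked, in the order asked, and still so for the second after the job is handed in, with the robot touching nothing.
It also fails if it takes over 45 s, if anything falls off the work surface, if the arm or the gripper's body presses on something with over 40 N, if the wrist force passes 120 N, or if a joint passes its speed limit or range.

## Working session

There is one attempt and no reset: what is moved stays moved. The work goes in short steps, Python scripts to look and compute and a shell command to move; the robot and the scene stay as the last step left them, time stands still between calls to the robot, and variables do not carry over. Pictures are saved under pics/ and viewed, at most 10 in all, crops included, and the job is handed in when it is done.

```bash
mkdir -p pics; ls; cat > h.py <<'E'
import numpy as np,cv2
from workcell import ctrl,cams
def shot(n,f=None):
    d=cams.read_camera(n)
    if f: cv2.imwrite(f,d["color"][:,:,::-1])
    return d
def ray(d,u,v,z):
    T=np.array(d["cam_to_world"]);r=T[:3,:3]@[(u-d["cx"])/d["fx"],(v-d["cy"])/d["fy"],1]
    return T[:3,3]+r*(z-T[2,3])/r[2]
def proj(d,p):
    T=np.array(d["cam_to_world"]);c=T[:3,:3].T@(np.array(p)-T[:3,3])
    return d["fx"]*c[0]/c[2]+d["cx"],d["fy"]*c[1]/c[2]+d["cy"]
E
python3 - <<'E'
from h import *
for n in("scene","top"):
    d=shot(n,f"pics/{n}0.png");print(n,d["fx"],d["cx"],d["cy"],np.round(d["cam_to_world"],3).tolist())
s=ctrl.observe();print(s["time_s"],s["ee_pos"],np.round(s["tool_rot"],3).tolist(),s["joints"])
E
```

```text
pics
scene 539.7257412596754 322.87557785672783 235.74766850753193 [[-0.827, -0.344, 0.445, 0.101], [-0.562, 0.519, -0.644, 0.568], [-0.01, -0.783, -0.623, 0.653], [0.0, 0.0, 0.0, 1.0]]
top 590.20141920306 323.9096041416986 242.3116866041009 [[-0.004, -0.992, 0.124, 0.389], [-1.0, 0.002, -0.015, -0.001], [0.014, -0.124, -0.992, 1.159], [0.0, 0.0, 0.0, 1.0]]
0.1 [ 0.15359114 -0.63088325  0.23025167] [[0.972, 0.237, -0.001], [0.237, -0.972, 0.002], [-0.0, -0.002, -1.0]] [74.79942154 35.28386834 -0.72201169 81.63223558  0.46369551 63.2197653
 -2.3136902 ]
```

View pics/top0.png

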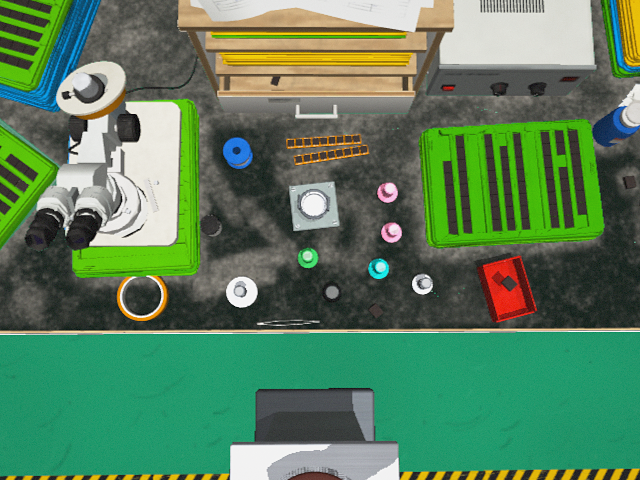

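View pics/scene0.png

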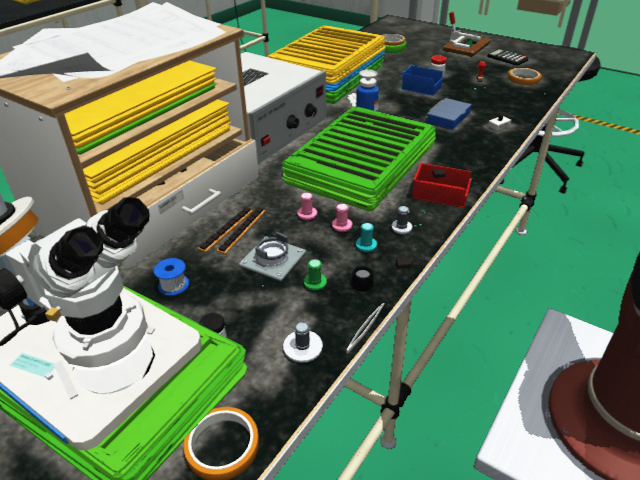

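The top view shows these candidates for the lens: grey/white with small flange (423,284), grey/white with wide flange (241,292), pink (387,192) and (391,232), green (308,257), turquoise (378,268), and a dark cap (332,292). By the description I choose (423,284). The cell is at (315,205).

```bash
cat > m.py <<'E'
from h import *
d=shot("top");s=shot("scene");I=d["color"]
def crop(im,u,v,r,w): return cv2.resize(im[v-r:v+r,u-r:u+r],(w,w),interpolation=cv2.INTER_CUBIC)
a=np.hstack([crop(I,315,205,32,400),crop(I,423,284,20,400)]);b=np.zeros((200,800,3),np.uint8)
b[:,:200]=crop(s["color"],402,220,22,200);b[:,200:400]=crop(s["color"],302,342,25,200);b[:,400:600]=crop(s["color"],272,252,36,200)
cv2.imwrite("pics/crop1.png",np.vstack([a,b])[:,:,::-1])
def blob(u,v,r,lo):
    h=cv2.cvtColor(I,cv2.COLOR_RGB2HSV);m=((h[...,1]<60)&(h[...,2]>lo)).astype(np.uint8)
    k=np.zeros_like(m);k[v-r:v+r,u-r:u+r]=1
    c=max(cv2.findContours(m*k,0,2)[0],key=cv2.contourArea);return c
for n,(u,v) in dict(lens=(423,284),wide=(241,292)).items():
    c=blob(u,v,25,130);(x,y),r=cv2.minEnclosingCircle(c);print(n,x,y,r,ray(d,x,y,.008),"dia",2*r*1.15/590)
c=blob(315,205,40,110);R=cv2.minAreaRect(c);print(R,ray(d,*R[0],.008))
B=cv2.boxPoints(R);P=np.array([ray(d,*q,.008) for q in B]);e=P[1]-P[0];print(P.round(4).tolist(),np.degrees(np.arctan2(e[1],e[0])),np.linalg.norm(e))
E
python3 m.py
```

```text
lens 422.0486755371094 283.71240234375 10.480422973632812 [ 0.45090664 -0.2097901   0.008     ] dia 0.040855886168399094
wide 240.39120483398438 289.45379638671875 17.78742027282715 [0.441005   0.14420218 0.008     ] dia 0.06934079089407193
((313.1097717285156, 199.48782348632812), (57.976558685302734, 46.71253967285156), 83.6598129272461) [0.61853052 0.00262265 0.008     ]
[[0.6718, 0.0552, 0.008], [0.6823, -0.0375, 0.008], [0.5658, -0.0494, 0.008], [0.5557, 0.0421, 0.008]] -83.5529747709666 0.09322274342512962
```

View pics/crop1.png

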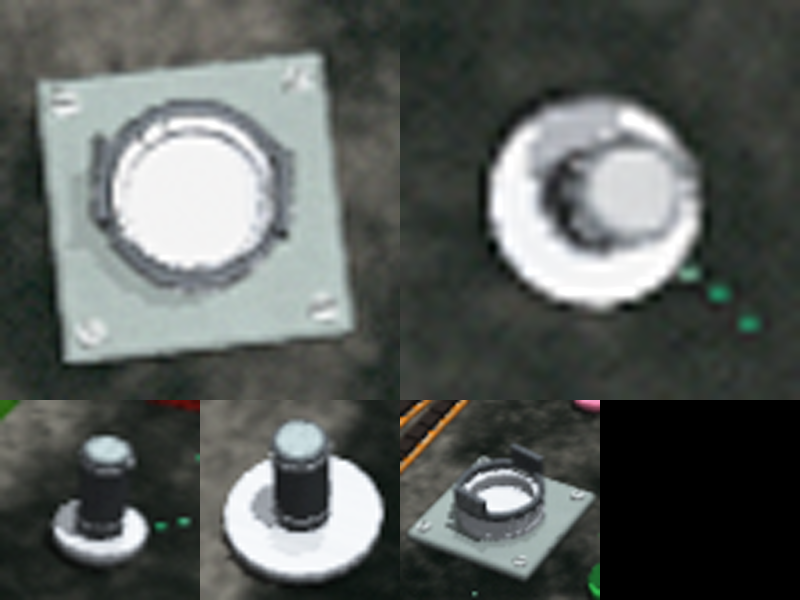

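The crops confirm it. The piece at (423,284) has a 41 mm flange (measured) and a dark barrel, and the wide one is at (241,292). The cell is open. Its foot corners in the top view are about (289.1,185.8), (334.2,181.8), (339.5,225.8) and (293.6,230.9). The lugs are at the left and right, turned about 10° clockwise from the foot.

```bash
cat >> h.py <<'E'
def go(p,yaw_y):
    "shift (cm) and turn (rad) from measured pose so TCP is at p, pointing down, tool y along yaw_y deg (mod 180)"
    from scipy.spatial.transform import Rotation as Ro
    s=ctrl.observe();R=np.array(s["tool_rot"]);y=np.array([np.cos(np.radians(yaw_y)),np.sin(np.radians(yaw_y)),0])
    if y@R[:,1]<0:y=-y
    z=np.array([0,0,-1.]);G=np.c_[np.cross(y,z),y,z]
    print("shift",(R.T@(np.array(p)-s["ee_pos"])*100).round(2),"turn",Ro.from_matrix(R.T@G).as_rotvec().round(3))
E
python3 - <<'E'
from h import *
d=shot("top")
C=np.array([ray(d,*q,.008)[:2] for q in [(289.1,185.8),(334.2,181.8),(339.5,225.8),(293.6,230.9)]])
print(C.round(4).tolist(),C.mean(0)); 
for a,b in((0,1),(3,2),(3,0),(2,1)):
    e=C[b]-C[a];print(np.degrees(np.arctan2(e[1],e[0])).round(1),np.linalg.norm(e).round(4))
f=lambda x,y:(283+x/6.25,173+y/6.25)
L=[ray(d,*f(98,180),.038),ray(d,*f(287,194),.038)];e=L[0]-L[1];print(L,"ring y dir",np.degrees(np.arctan2(e[1],e[0])),np.linalg.norm(e))
go([.451,-.210,.15],-4.6)
E
```

```text
[[0.6463, 0.0503], [0.6543, -0.0395], [0.5656, -0.0493], [0.5557, 0.0412]] [0.60547465 0.00066377]
-84.9 0.0901
-83.7 0.091
5.8 0.0911
6.4 0.0892
[array([0.60804147, 0.03036935, 0.038     ]), array([ 0.60355816, -0.02798163,  0.038     ])] ring y dir 85.60639720312422 0.05852296495512161
shift [ 38.85 -33.89   8.12] turn [-1.000e-03 -1.000e-03 -1.252e+00]
```

```bash
python3 -m handwheel '[[4,-3.5,0,0,0,-0.15,60],[8,-7,0,0,0,-0.3,60],[12,-10.5,0,0,0,-0.45,60],[16,-14,0,0,0,-0.6,60],[20,-17.5,0,0,0,-0.75,60],[24,-21,1,0,0,-0.9,60],[28,-24.5,3,0,0,-1.05,60],[32,-28,5,0,0,-1.15,60],[36,-31.4,7,0,0,-1.25,60],[38.8,-33.9,8.1,0,0,-1.25,60],[38.8,-33.9,8.1,0,0,-1.25,60],[38.8,-33.9,8.1,0,0,-1.25,60]]' 30
python3 - <<'E'
from h import *
go([.451,-.210,.028],-4.6);d=shot("top","pics/t2.png");shot("scene","pics/s2.png");print(ctrl.observe()["joints"])
E
```

```text
time_s: 1.75
ee_pos: [0.4501, -0.2113, 0.1503]
tool_rot: [[0.083, 0.997, -0.001], [0.997, -0.083, -0.001], [-0.001, -0.001, -1.0]]
contact_force: [-0.5, -0.9, 0.2]
gripper_width: 0.763
grasp_force: 0.0
shift [ 0.15  0.08 12.23] turn [-0.001  0.001 -0.003]
[ 36.98560925  29.2000054  -20.77607347 111.67012163  15.17138238
  41.73539435   2.35391707]
```

```bash
python3 -m handwheel '[[0.15,0.08,3,0,0,0,60],[0.15,0.08,6.5,0,0,0,60],[0.15,0.08,9.5,0,0,0,60],[0.15,0.08,11.5,0,0,0,60],[0.15,0.08,12.2,0,0,0,60],[0.15,0.08,12.2,0,0,0,120],[0.15,0.08,12.2,0,0,0,255],[0.15,0.08,12.2,0,0,0,255],[0.15,0.08,12.2,0,0,0,255],[0.15,0.08,12.2,0,0,0,255],[0.15,0.08,12.2,0,0,0,255]]' 30
python3 - <<'E'
from h import *
s=shot("scene")["color"];cv2.imwrite("pics/s3.png",cv2.resize(s[130:290,320:500],(675,600))[:,:,::-1])
E
```

```text
time_s: 3.22
ee_pos: [0.452, -0.2094, 0.0292]
tool_rot: [[0.082, 0.997, 0.001], [0.997, -0.082, -0.001], [-0.001, 0.001, -1.0]]
contact_force: [-0.4, -0.1, 5.6]
gripper_width: 0.236
grasp_force: 29.5
```

View pics/s3.png

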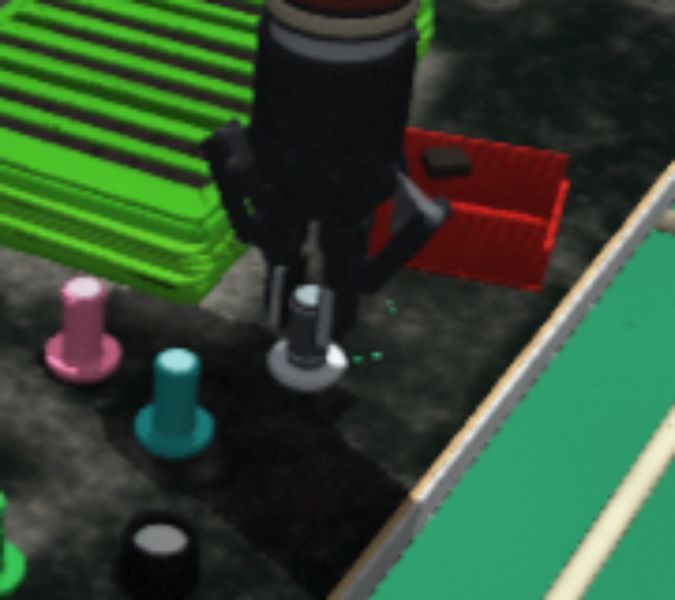

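The picture shows the pads closed on the lens barrel at crop (310,320), with the flange clear below them. I'll lift it and carry it over the cell.

```bash
python3 -m handwheel '[[0,0,-3,0,0,0,255],[0,0,-7,0,0,0,255],[1,0.6,-10,0,0,0,255],[5,3,-11,0,0,0,255],[9,5.5,-11,0,0,0,255],[13,8,-11,0,0,0,255],[17,10.4,-11,0,0,0,255],[20,12.2,-11,0,0,0,255],[22.2,13.6,-10,0,0,0,255],[22.2,13.6,-8,0,0,0,255],[22.2,13.6,-7,0,0,0,255],[22.2,13.6,-7,0,0,0,255]]'
python3 - <<'E'
from h import *
d=shot("top");s=shot("scene")
o=ctrl.observe();print(o["ee_pos"],o["joints"],o["grasp_force"])
a=cv2.resize(d["color"][145:265,255:375],(400,400),interpolation=2);b=cv2.resize(s["color"][180:300,212:332],(400,400),interpolation=2)
cv2.imwrite("pics/c4.png",np.hstack([a,b])[:,:,::-1])
E
```

```text
time_s: 4.78
ee_pos: [0.6042, 0.0005, 0.0973]
tool_rot: [[0.083, 0.997, -0.003], [0.997, -0.083, -0.0], [-0.001, -0.003, -1.0]]
contact_force: [0.9, 0.2, -1.3]
gripper_width: 0.233
grasp_force: 29.7
[0.60536495 0.00071047 0.09875462] [  8.76427199  40.91687251 -18.02253355  97.09427928  16.77715076
  44.61977653 -21.89752566] 29.69961404800415
```

View pics/c4.png

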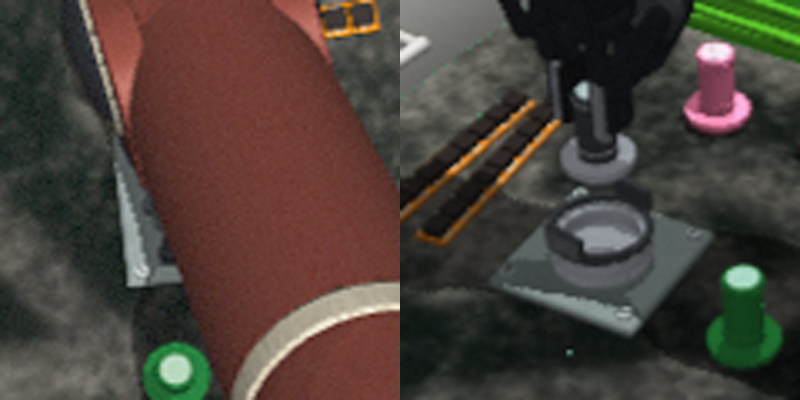

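The scene crop shows the lens hanging upright above the open cell: flange centre at about (598,157) in the crop, ring centre at about (600,228). The arm hides the top view, so I'll check this alignment through the scene calibration.

```bash
python3 - <<'E'
from h import *
d=shot("scene");o=ctrl.observe();p=o["ee_pos"];t=np.linspace(0,6.28,100)
def ext(c,r,z):
    q=np.array([proj(d,[c[0]+r*np.cos(a),c[1]+r*np.sin(a),z]) for a in t]);return ((q-[212,180])*3.333+[400,0])
print(p)
for n,c,r,z in(("flange top",p,.02,p[2]-.029+.010),("flange low",p,.02,p[2]-.029+.005),("ring top",(.6055,.001),.03,.03),("ring bot",(.6055,.001),.03,.026)):
    q=ext(c,r,z);print(n,q.min(0).round(1),q.max(0).round(1))
for a in(45,135,225,315):
    w=np.radians(a+5.7);print("corner",((np.array(proj(d,[.6055+.06505*np.cos(w),.001+.06505*np.sin(w),.008]))-[212,180])*3.333+[400,0]).round(1))
im=cv2.resize(d["color"][205:275,240:310],(560,560),interpolation=2);cv2.imwrite("pics/c5.png",im[:,:,::-1])
E
```

```text
[0.60563187 0.00078602 0.09908438]
flange top [554.9 126. ] [631.1 172.1]
flange low [555.7 133.4] [631.6 179.6]
ring top [544.  187.8] [654.7 258.3]
ring bot [544.7 193.4] [655.1 264. ]
corner [485.  275.9]
corner [628.8 330.3]
corner [716.1 230.6]
corner [578.1 182.9]
```

View pics/c5.png

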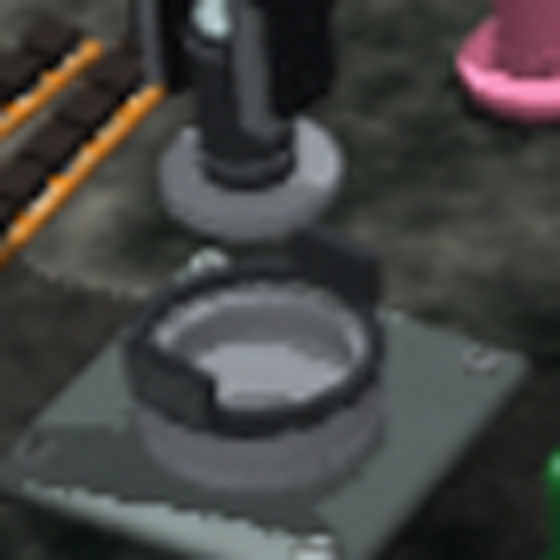

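In the crop the lens flange (159–344, bottom 241) sits about 1 px right of the prediction, while the ring (127–383) matches it. So I'll shift about 1 mm in +x and 0.5 mm in +y, and lower with a force check.

```bash
python3 -m handwheel '[[0.07,0.1,1,0,0,0,255],[0.07,0.1,2.5,0,0,0,255],[0.07,0.1,3.5,0,0,0,255],[0.07,0.1,4,0,0,0,255],[0.07,0.1,4.5,0,0,0,255],[0.07,0.1,4.8,0,0,0,255],[0.07,0.1,5.1,0,0,0,255],[0.07,0.1,5.1,0,0,0,255]]'
```

```text
time_s: 5.92
ee_pos: [0.6062, 0.0018, 0.0473]
tool_rot: [[0.082, 0.997, -0.0], [0.997, -0.082, 0.0], [0.0, -0.0, -1.0]]
contact_force: [-0.7, 0.5, -0.5]
gripper_width: 0.24
grasp_force: 29.7
```

```bash
python3 -m handwheel '[[0,0,0.2,0,0,0,255],[0,0,0.3,0,0,0,255],[0,0,0.4,0,0,0,255],[0,0,0.5,0,0,0,255],[0,0,0.55,0,0,0,255],[0,0,0.55,0,0,0,255]]'
python3 - <<'E'
from h import *
d=shot("scene");im=cv2.resize(d["color"][205:275,240:310],(560,560),interpolation=2);cv2.imwrite("pics/c6.png",im[:,:,::-1])
E
```

```text
time_s: 6.68
ee_pos: [0.6062, 0.0019, 0.0418]
tool_rot: [[0.082, 0.997, -0.0], [0.997, -0.082, 0.0], [0.0, -0.0, -1.0]]
contact_force: [-0.1, -0.3, -1.1]
gripper_width: 0.233
grasp_force: 29.7
```

View pics/c6.png

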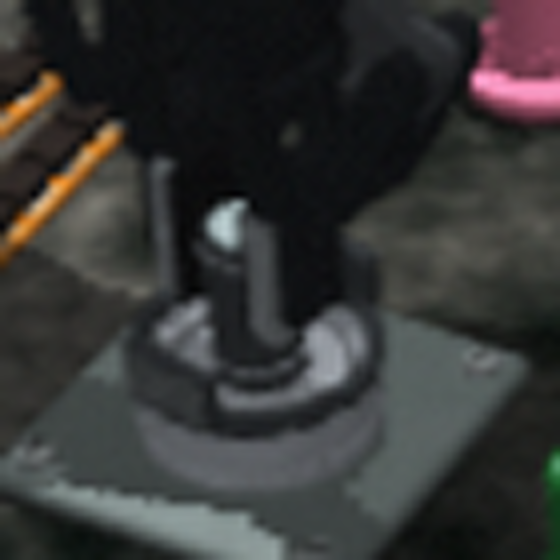

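The lens is down inside the bore, with its barrel at (255,330) in the middle of the ring opening. I'll settle it on the seat, release, and raise.

```bash
python3 -m handwheel '[[0,0,0.1,0,0,0,255],[0,0,0.15,0,0,0,255],[0,0,0.15,0,0,0,255]]'
python3 -m handwheel '[[0,0,0,0,0,0,160],[0,0,0,0,0,0,120],[0,0,0,0,0,0,100],[0,0,0,0,0,0,100],[0,0,-1,0,0,0,100],[0,0,-3,0,0,0,60],[0,0,-5,0,0,0,20],[0,0,-7,0,0,0,0],[0,0,-7,0,0,0,0]]'
python3 - <<'E'
from h import *
d=shot("scene");im=cv2.resize(d["color"][205:275,240:310],(560,560),interpolation=2);cv2.imwrite("pics/c7.png",im[:,:,::-1])
go([.6067,.0014,.11],85.6);print(ctrl.observe()["joints"])
E
```

```text
time_s: 7.1
ee_pos: [0.6065, 0.0019, 0.0414]
tool_rot: [[0.082, 0.997, 0.001], [0.997, -0.082, -0.0], [-0.0, 0.001, -1.0]]
contact_force: [-1.4, -1.7, 5.4]
gripper_width: 0.234
grasp_force: 30.3
time_s: 8.22
ee_pos: [0.6077, 0.0021, 0.1126]
tool_rot: [[0.082, 0.997, 0.005], [0.997, -0.082, 0.0], [0.001, 0.005, -1.0]]
contact_force: [-0.0, 0.0, -0.1]
gripper_width: 0.999
grasp_force: 0.0
shift [-0.05  0.    0.12] turn [ 1.000e-03 -2.000e-03  1.566e+00]
[  8.89644934  40.07052968 -18.42015693  96.37956508  16.40436829
  46.10110786 -21.61114869]
```

View pics/c7.png

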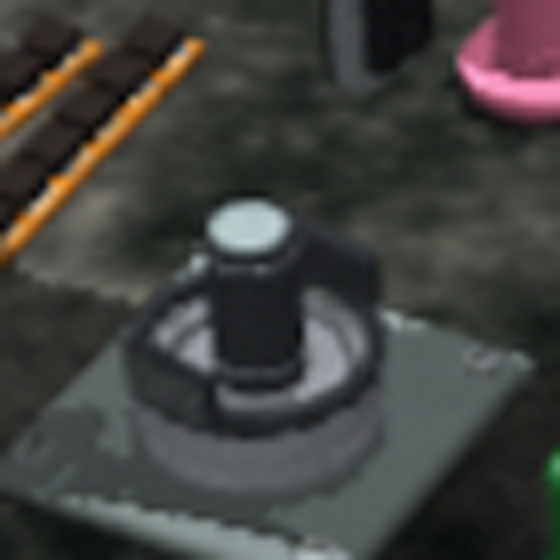

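The lens stands upright on the seat, top at (250,225), and is released. Next I turn the tool a quarter turn counter-clockwise, which keeps joint 7 in range for the clockwise ring turn, and lower over the lugs.

```bash
python3 -m handwheel '[[0,0,0,0,0,-0.18,0],[0,0,0,0,0,-0.36,0],[0,0,0,0,0,-0.54,0],[0,0,0,0,0,-0.72,0],[0,0,0,0,0,-0.9,0],[0,0,0,0,0,-1.08,0],[0,0,0,0,0,-1.26,0],[0,0,0,0,0,-1.44,0],[0,0,0,0,0,-1.575,0],[0,0,0,0,0,-1.575,0],[0,0,0,0,0,-1.575,0]]'
python3 - <<'E'
from h import *
go([.6067,.0014,.012],85.6);print(ctrl.observe()["joints"])
E
```

```text
time_s: 9.65
ee_pos: [0.6059, 0.0017, 0.1097]
tool_rot: [[-0.997, 0.08, -0.001], [0.08, 0.997, 0.0], [0.001, -0.0, -1.0]]
contact_force: [-0.8, -0.6, -0.5]
gripper_width: 0.999
grasp_force: 0.0
shift [-0.09 -0.03  9.77] turn [-0.    -0.001 -0.003]
[ 22.38405852  45.52455236 -42.82327074  95.97541742  37.00949019
  53.64685859  50.71540938]
```

```bash
python3 -m handwheel '[[-0.08,0,2.5,0,0,0,0],[-0.08,0,5,0,0,0,0],[-0.08,0,7,0,0,0,0],[-0.08,0,8.5,0,0,0,0],[-0.08,0,9.3,0,0,0,0],[-0.08,0,9.7,0,0,0,0],[-0.08,0,9.7,0,0,0,0]]'
python3 -m handwheel '[[0,0,0,0,0,0,40],[0,0,0,0,0,0,80],[0,0,0,0,0,0,120],[0,0,0,0,0,0,120],[0,0,0,0,0,0,120],[0,0,0,0,0,0,120]]' 40
```

```text
time_s: 10.52
ee_pos: [0.6073, 0.0019, 0.0136]
tool_rot: [[-0.997, 0.078, 0.001], [0.078, 0.997, 0.0], [-0.001, 0.0, -1.0]]
contact_force: [0.1, 0.5, 0.8]
gripper_width: 1.001
grasp_force: 0.0
time_s: 11.28
ee_pos: [0.6073, -0.0001, 0.0144]
tool_rot: [[-0.997, 0.078, 0.001], [0.078, 0.997, -0.003], [-0.001, -0.003, -1.0]]
contact_force: [-0.1, -2.3, 5.9]
gripper_width: 0.697
grasp_force: 42.5
```

Both lugs are held (opening about 59 mm). Now I turn clockwise.

```bash
python3 -m handwheel '[[0,-0.15,0,0,0,0.1,120],[0,-0.15,0,0,0,0.2,120],[0,-0.15,0,0,0,0.3,120],[0,-0.15,0,0,0,0.4,120],[0,-0.15,0,0,0,0.5,120],[0,-0.15,0,0,0,0.6,120],[0,-0.15,0,0,0,0.7,120],[0,-0.15,0,0,0,0.8,120],[0,-0.15,0,0,0,0.88,120],[0,-0.15,0,0,0,0.93,120],[0,-0.15,0,0,0,0.93,120]]'
python3 -c "
from h import *
s=ctrl.observe();R=s['tool_rot'];print(s['wrist_torque'],np.degrees(np.arctan2(R[1][1],R[0][1])),s['joints'])"
```

```text
time_s: 12.65
ee_pos: [0.6071, -0.0002, 0.0144]
tool_rot: [[-0.533, 0.846, 0.0], [0.846, 0.533, -0.001], [-0.001, -0.0, -1.0]]
contact_force: [-0.7, -1.7, 5.8]
gripper_width: 0.698
grasp_force: 42.2
[-0.35855546  0.51645053 -0.16788848] 32.227076809663 [ 12.19594873  49.08487404 -23.97507247  99.22305747  29.92881906
  38.14372165   3.83266493]
```

```bash
cat > w.py <<'E'
from h import *
s=ctrl.observe();R=s['tool_rot'];print(s['wrist_torque'].round(3),np.degrees(np.arctan2(R[1][1],R[0][1])).round(2))
E
python3 -m handwheel '[[0,0,0,0,0,0.03,120],[0,0,0,0,0,0.06,120],[0,0,0,0,0,0.06,120]]'; python3 w.py
python3 -m handwheel '[[0,0,0,0,0,0.02,120],[0,0,0,0,0,0.04,120],[0,0,0,0,0,0.04,120]]'; python3 w.py
python3 -m handwheel '[[0,0,0,0,0,0.02,120],[0,0,0,0,0,0.03,120],[0,0,0,0,0,0.03,120]]'; python3 w.py
```

```text
time_s: 13.02
ee_pos: [0.6071, -0.0002, 0.0144]
tool_rot: [[-0.482, 0.876, 0.0], [0.876, 0.482, -0.001], [-0.001, -0.0, -1.0]]
contact_force: [-1.6, -1.5, 6.8]
gripper_width: 0.699
grasp_force: 42.3
[-0.408  0.634 -0.122] 28.8
time_s: 13.4
ee_pos: [0.6071, -0.0002, 0.0144]
tool_rot: [[-0.447, 0.895, 0.0], [0.895, 0.447, -0.001], [-0.001, -0.0, -1.0]]
contact_force: [-1.3, -1.7, 6.0]
gripper_width: 0.696
grasp_force: 42.4
[-0.382  0.541 -0.023] 26.54
time_s: 13.78
ee_pos: [0.6071, -0.0002, 0.0144]
tool_rot: [[-0.429, 0.903, 0.001], [0.903, 0.429, -0.003], [-0.003, -0.0, -1.0]]
contact_force: [-1.9, -2.3, 6.7]
gripper_width: 0.695
grasp_force: 45.2
[-0.557  0.591  1.603] 25.39
```

The moment rose to 1.6 N m at a heading of 25.4°, close to the expected 27°, so the ring is against its stop. Releasing and retreating.

```bash
python3 -m handwheel '[[0,0,0,0,0,0,60],[0,0,0,0,0,0,0],[0,0,0,0,0,0,0],[0,0,0,0,0,0,0],[0,0,-2,0,0,0,0],[0,0,-5,0,0,0,0],[0,0,-9,0,0,0,0],[0,0,-14,0,0,0,0],[-3,0,-18,0,0,0,0],[-6,0,-20,0,0,0,0],[-6,0,-20,0,0,0,0]]'
python3 - <<'E'
from h import *
d=shot("scene");im=cv2.resize(d["color"][200:280,235:315],(560,560),interpolation=2);t=shot("top","pics/t9.png")
cv2.imwrite("pics/c8.png",im[:,:,::-1])
E
```

```text
time_s: 15.15
ee_pos: [0.6339, -0.0578, 0.2165]
tool_rot: [[-0.414, 0.91, 0.006], [0.91, 0.414, -0.002], [-0.005, 0.005, -1.0]]
contact_force: [-0.5, 0.6, 0.2]
gripper_width: 1.001
grasp_force: 0.0
```

View pics/c8.png

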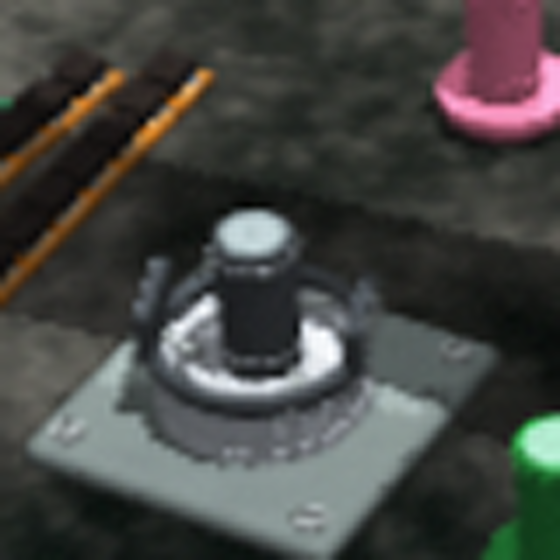

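The lens stands upright with its barrel at (258,290), and the lugs are turned to (150,290) and (367,300). Nothing is touching the lens or ring.

```bash
python3 -c "
from h import *
d=shot('scene');a=ray(d,256.4,241.4,.036);b=ray(d,287.4,242.9,.036);e=b-a;print(np.degrees(np.arctan2(e[1],e[0])),np.linalg.norm(e))
print(ctrl.job_done())"
```

```text
-150.8138642548312 0.05680990349031602
the job is handed in; nothing more can be done
None
```

The smaller-flange lens stands upright on the seat and is released, the retaining ring is turned clockwise against its stop (sharp torque rise, heading within 2–3° of the expected stop) and let go, the wide lens was never touched, and the job was handed in at about 15 s.

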